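Assemble a hinged split mould and hold it shut

ROBOT

A 7-joint arm with a two-finger parallel gripper is mounted at the origin on a cart in front of the work surface, level with it; the furniture and walls round the work are solid. World frame = base frame: x ahead of the robot, y to its left, z up, the work surface at z = 0. Lengths are in m, angles in rad, forces in N, time in s.
With the tool pointing down it reaches from about 0.4 to 0.875 m from the base axis. Payload 6.5 kg.
Tool frame: the origin (TCP) lies on the centre line of the jaws, within the pads' length; the fingertips stand 22 mm ahead of it and the grasp point (between the pads) lies 3 mm ahead of it; z points along the fingers, y is the line along which they close (so a half turn about z gives the same grasp; the last joint's range is limited). The gripper opens to 88 mm and grips with 3 to 60 N. Pads are 18 mm wide; open, the fingers measure 123 mm over their backs; the gripper's body (75 mm by 187 mm) begins 45 mm behind the grasp point.
Start: joints at [-1.177, 0.536, -0.004, 1.538, 0.003, 1.067, -0.071], TCP at [0.288, 0.582, 0.261] pointing down, gripper open.
Joint ranges: [-2.7, 2.7], [-0.37, 2.16], [-1.27, 1.26], [0.24, 2.4], [-1.31, 4.45], [0.19, 1.91], [-2.76, 2.76]. Speed limits (rad/s): [2.39, 2.39, 3.14, 3.14, 3.14, 3.14, 3.14].

INTERFACE

Orientations are given as [roll, pitch, yaw] about the fixed x, y, z axes, in that order (R = Rz(yaw) Ry(pitch) Rx(roll)).
In Python, from cell import get_state, read_camera, sign_off gives the robot as it stands.
- The arm moves only by the shell command python3 -m jog 'ROWS' [FORCE]. ROWS is a JSON object of lists of equal length, an entry for each row: "dp": the shift along the tool's x, y, z in units of 1000 mm (1.0 is 1000 mm), a list of three; "rotation": the turn, a rotation vector about the tool's x, y, z in units of 0.5 rad (1.0 is 0.5 rad), a list of three; "fingers": the opening, from -1 (shut) to 1 (fully open). In form: {"dp": [[dx, dy, dz], ...], "rotation": [[rx, ry, rz], ...], "fingers": [fingers, ...]}. A call has 1 to 5 rows; each row is the pose to reach, as a shift and turn from the pose commanded when the call began, along the tool's axes at that moment; what a row does not reach only later rows make up. A row lasts 1/12 s, in which the tool goes at most 41.7 mm and 7.16 degrees, less where a joint would pass 70% of its speed; a pose out of reach is approached as far as the arm can. A call with a number of a shift or a turn outside -1 to 1 is refused whole. A call with a gripper value outside its range is refused whole. The fingers move at their own pace and stop on an object; FORCE is the grip in N (left out, the last holds). Time passes only in rows, so rows that repeat a pose let the fingers close. It gives the time, the measured TCP pose, the force, the opening and the grip force at its end, in the units of the state.
- get_state(): the state, without advancing time (a new reading comes with each control period).
- read_camera(name): name is "side" or "top"; returns a dict with "image" (420x560x3 uint8, red, green, blue), "fov_y" (degrees; the focal length in pixels is half the picture's height over the tangent of half this angle, whatever the lens; pixels are square), "cx", "cy" (the principal point, pixels), "dist_coeffs" ([k1, k2, p1, p2, k3] as OpenCV has them; the pictures are not rectified), "world_to_cam" (4x4, takes a point from world to camera coordinates). Camera axes: x right, y down, z forward; pixel columns grow to the right and rows downward; lengths in m; the calibration is good to about 2 mm. A picture is of the moment at which its call begins. There is no depth.
- sign_off(): hands the job in; it is judged then, once.
The state is a dict: "time_s": time; "qpos": joint angles; "qd": joint speeds; "joint_torque": joint torques, N m; "tool_pos": TCP position; "tool_rot": TCP orientation; "wrist_force": force on the tool from outside, world axes, zero at the start; "torque": the same for the moment, N m; "finger_gap": finger opening in m; "grasp_force": force on a finger pad.
Only numpy, scipy, OpenCV 4.12 (cv2) and the standard library are available. Lean on these libraries where they do the work, as an engineer would, in place of code of your own. Each camera call takes 0.05 s, during which the arm holds its last target. There are 200 camera calls.

TASK

Get the split specimen mould ready: slide the carrier with the porous disc on it fully home into the slots of the mould's base, swing the open half shut round the disc, and push the red-knobbed pin down through the lined-up lugs until its collar sits on the top lug. Then let go of the pin, take the two flanges beside it between the fingers and squeeze the seam fully shut against its rubber seal, and finish in that grip, still squeezing, because I am about to wrap tape round the mould. Leave the tape roll, the red-lidded jar and the small beaker where they are.

Things in the scene. Friction and masses are not known exactly. Their poses are not given: they have to be found in the camera images.
- mould: Split mould of bright aluminium on a dark steel base, fixed; place and heading vary. Origin: bore axis, bench height. x = the way the carrier slides in, y = from bore to flanges and pin, z up. Half shells, bore 54, 68 mm outside (73 over beads), z 17 to 107 mm: rear (x > 0) fixed, front swings. Behind, a 14 mm high plate, x 35 to 77, y -52 to 52; a web behind the rear shell to z 84.
- slot_mouth (a point): Middle of the slots' mouth at bench height, mould (-56 mm, 0). Rails with lips run from here to x = +36 mm: 69 mm between them, lips 10.5 to 15.5 mm above the bench reaching to 29 mm from the middle; flared lead-ins in front of it reach out to x = -82 mm. The carrier stops against the rear plate at x = +35 mm.
- front_half (a joint): Opening angle q of the front half about the upright hinge: 0 = fully shut, 2.3 = widest; starts at 1.75 to 2.05. From the hinge its flange lies along mould (-sin q, cos q). The hinge is stiff (0.1 N m) and stays where left. The rubber seal meets it at q = 0.025; squeezing it to 0 takes about 10 N at the flange, and let go it springs back to 0.025, pinned or not. The pin fits at 0.025.
- hinge_axis (a point): The upright hinge axis of the front half at mould (0, -40 mm), here 62 mm above the bench.
- front_edge (a point): Top edge of the front half's flange at mid-length, on its sealing face, 104 mm high, 85.5 mm from the hinge axis. Push the flange's outer face, 9 mm behind the sealing face (-x side when shut), to close the half.
- front_flange: Flange of the swinging half, with one lug. Origin: hinge axis at bench height. Shut, in the mould's frame: plate 9 mm thick from x = -10 to -1, y 32 to 57, z 22 to 104 mm; lug z 39 to 53 mm with an upright 15 mm hole on the axis (0, 78 mm).
- rear_flange: Flange of the fixed half, with two lugs. Origin and axes as mould. Plate 9 mm thick from x = 1 to 10, y 32 to 57, z 22 to 104 mm, so that both flanges shut are 20 mm thick over all. Lugs 22 mm across, z 24 to 38 and 54 to 68 mm, with upright 12 mm holes on the axis (0, 78 mm).
- pinch_point (a point): Middle of the top of the shut pair of flanges, mould (0, 47 mm), 104 mm high: grip here from above, fingers closing along the mould's x, the pads' middle 15 to 30 mm below the top.
- pin_seat (a point): Centre of the top lug's upper face, mould (0, 78 mm), 68 mm high: the pin's collar sits here.
- carrier: Flat steel slide plate, 188 x 66 x 8 mm, on the bench, 0.35 kg, with a round brass pedestal (48 mm across, up to z 27 mm). Origin: underside, below the pedestal's centre. +x goes in first (edge at +34 mm; rear edge at -154). Handle: black upright tab at x = -142 mm, 10 mm thick along x, 32 mm along y, z 8 to 56 mm. Fully home its origin and axes lie on the mould's (within 1 to 2 mm).
- porous_disc: Loose brown porous disc, 40 mm across and 9 mm thick, in the 3 mm deep recess of the carrier's pedestal; origin at the centre of its underside, 24 mm above the carrier's underside.
- lock_pin: Upright steel pin with a red knob, 70 g, standing in the block. Origin: centre of the underside of its collar, z up. Shank 10 mm thick, 48 mm long below the collar, its last 14 mm tapered to 4 mm; collar 17 mm across, 5 mm thick; knob 15 mm thick from 9 to 34 mm above the origin, top at 38 mm.
- pin_block: Blue plastic block, 76 x 46 x 54 mm, fixed, with upright 12 mm holes at x = -19 and +19 mm of its frame; the pin stands in the one at -19, its collar on the block's top. Origin: centre of its underside.
- stirrer_motor (a point): Lowest point of the overhead stirrer's chuck, fixed furniture: its blue motor, 130 mm across, hangs above it from z = 0.395 to 0.54 m; keep the arm clear of it. The stirrer's flat blue foot, 16 mm high, comes forward to x = 0.50 m, y = -0.12 and x = 0.54, y = 0.01.
- tape_roll: Roll of brown tape lying flat, 96 mm across, 25 mm high; origin at the centre of its underside. Leave it.
- red_jar: Sample jar with a red screw lid, 53 mm across, 68 mm high; origin at the centre of its underside. Leave it.
- small_beaker: Small glass beaker, 62 x 76 mm, 73 mm high; origin at its underside. Leave it.
Things that resemble listed ones, but are neither listed nor needed, are in the scene too. Of the things shaped like the porous_disc, the brown one is meant.

How it is judged:
On the way, in this order (a step that is already met when the one before it is completed fails the run):
1. the carrier lies fully home in the slots with the disc on its pedestal (horizontal distance between carrier and mould below 0.005 m and angle between the x axis of carrier and the x axis of mould, either way round below 0.06 rad and height (world z) of carrier below 0.004 m and horizontal distance between porous_disc and carrier below 0.006 m and angle between porous_disc's own z axis and vertical below 0.15 rad and z of porous_disc in the frame of carrier below 0.028 m), for 0.2 s.
2. the front half is swung shut against the seal (all of step 1 and value of joint front_half below 0.05 rad), for 0.2 s.
3. the pin stands through the lugs with its collar on the top lug, let go of (all of step 2 and horizontal distance between lock_pin and pin_seat below 0.004 m and z of lock_pin in the frame of pin_seat between -0.004 and 0.004 m and angle between lock_pin's own z axis and vertical below 0.12 rad and contact force between the fingers and lock_pin below 0.1 N), for 0.2 s.
At the end, for the whole second after the job is handed in: The fingers squeeze both flanges (more than 5 N on each) and the front half stands within 0.012 rad of fully shut; the pin stands upright in the lugs, its collar within 4 mm of the top lug's face, and is not held; the carrier is home within 5 mm and 0.06 rad, the disc on its pedestal (all of step 1 and horizontal distance between lock_pin and pin_seat below 0.004 m and z of lock_pin in the frame of pin_seat between -0.004 and 0.004 m and angle between lock_pin's own z axis and vertical below 0.12 rad and value of joint front_half below 0.012 rad and contact force between the fingers and front_flange above 5 N and contact force between the fingers and rear_flange above 5 N and contact force between the arm and lock_pin below 0.5 N); the arm keeps its last pose, push and grip.
It fails at once if the tape roll is knocked over or shoved more than 3 cm (distance of tape_roll from where it was at the start of the episode above 0.03 m or angle between tape_roll's own z axis and vertical above 0.4 rad).
It fails at once if the red-lidded jar is knocked over or shoved more than 3 cm (distance of red_jar from where it was at the start of the episode above 0.03 m or angle between red_jar's own z axis and vertical above 0.4 rad).
It fails at once if the small beaker is knocked over or shoved more than 3 cm (distance of small_beaker from where it was at the start of the episode above 0.03 m or angle between small_beaker's own z axis and vertical above 0.4 rad).
It fails at once if the disc falls off the pedestal (distance between porous_disc and carrier above 0.045 m).
It also fails if it takes over 72 s, if anything falls off the work surface, if the arm or the gripper's body presses on something with over 40 N, if the wrist force passes 120 N, or if a joint passes its speed limit or range.

## Working session

There is one attempt and no reset: what is moved stays moved. The work goes in short steps, Python scripts to look and compute and a shell command to move; the robot and the scene stay as the last step left them, time stands still between calls to the robot, and variables do not carry over. Pictures are saved under pics/ and viewed, at most 10 in all, crops included, and the job is handed in when it is done.

```bash
mkdir -p pics; ls; python3 - <<'E'
from cell import *
import cv2
s=get_state();print({k:(v if not hasattr(v,'tolist') else v.tolist()) for k,v in s.items()})
for n in("side","top"):
    r=read_camera(n);cv2.imwrite(f"pics/{n}0.png",r["image"][:,:,::-1])
    print(n,r["fov_y"],r["cx"],r["cy"],r["dist_coeffs"],r["world_to_cam"])
E
```

```text
pics
{'time_s': 0.0, 'qpos': [-1.1771883861437602, 0.537141745652417, -0.004485981436865797, 1.5388271274671348, 0.0025907065166170967, 1.0672920345166643, -0.07118293568177593], 'qd': [-0.0025562969795104515, -0.0008085133921126679, -7.006470820388196e-05, -0.00010099375004628556, -0.001560139237165943, 0.0012039179951296706, -0.001587247657127833], 'joint_torque': [-7.796829549988615e-05, -57.0969557762146, 0.9909887239336967, -25.15948176383972, -0.0561985548119992, 0.018018748378381133, 0.00015118529063329333], 'tool_pos': [0.2881917683789185, 0.5820000958902037, 0.25987234730230924], 'tool_rot': [-3.1399324781618057, 9.00231564353593e-05, 2.6819099072331434], 'wrist_force': [-0.018988714620139627, -0.29463892287756926, 0.4062279080737782], 'torque': [-0.017387247868793417, 0.03423939640166927, -0.036357658690726484], 'grasp_force': 0.0, 'finger_gap': 0.08839024926292281}
side 54.93485437760946 285.6388820961087 206.36234593654976 [0.03827457 0.         0.         0.         0.        ] [[ 0.99963315 -0.02004849 -0.01821075 -0.49933835]
 [-0.02559826 -0.47967082 -0.87707504  0.21036067]
 [ 0.00884886  0.87721945 -0.48000806  1.2130145 ]
 [ 0.          0.          0.          1.        ]]
top 55.739068061196264 281.66110138605677 205.53710401294003 [-0.10309173  0.          0.          0.          0.        ] [[ 0.01804798 -0.99980242  0.00833009  0.02966374]
 [-0.99413618 -0.01883288 -0.10648278  0.50713839]
 [ 0.10661862 -0.00635945 -0.99427965  1.41326604]
 [ 0.          0.          0.          1.        ]]
```

View pics/top0.png

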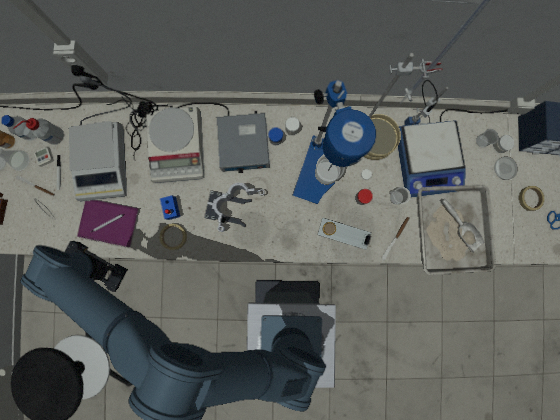

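View pics/side0.png

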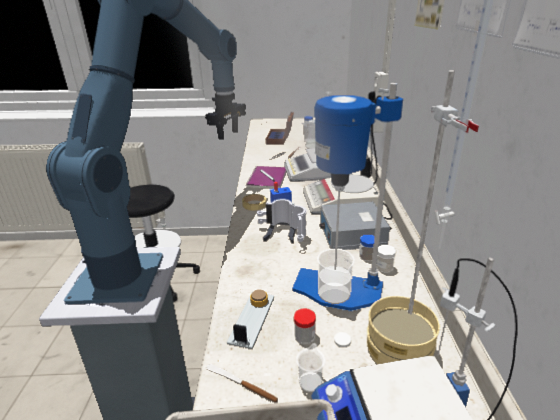

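Top view: the carrier is at (345,233), with the brown disc at (330,229) and the black handle at (368,239). The mould is around (225,207), and the blue pin block with its red knob is at (170,208). The tape is at (174,236), the jar at (365,197) and the beaker at (399,195). 

Possible mix-ups:
- Disc: brown (330,229) top / (259,298) side, against the white discs (342,341) side and (367,174) top. I choose the brown one, on the carrier.
- Tape: (174,236), against the ring at (530,198).

Next I'll take close crops.

```bash
cat > h.py <<'E'
import numpy as np,cv2
from cell import *
class Cam:
    def __init__(s,n):
        r=read_camera(n);s.img=r["image"];s.W=np.array(r["world_to_cam"]);f=s.img.shape[0]/2/np.tan(np.radians(r["fov_y"])/2)
        s.K=np.array([[f,0,r["cx"]],[0,f,r["cy"]],[0,0,1]]);s.d=np.array(r["dist_coeffs"])
        s.R=s.W[:3,:3];s.t=s.W[:3,3];s.c=-s.R.T@s.t
    def px(s,P): return cv2.projectPoints(np.array(P,float).reshape(-1,1,3),cv2.Rodrigues(s.R)[0],s.t,s.K,s.d)[0][:,0]
    def ray(s,uv):
        n=cv2.undistortPoints(np.array(uv,float).reshape(-1,1,2),s.K,s.d)[:,0]
        return np.c_[n,np.ones(len(n))]@s.R
    def at(s,uv,z):
        d=s.ray(uv);return s.c+d*((z-s.c[2])/d[:,2])[:,None]
def crop(c,x0,y0,x1,y1,k,name):
    im=cv2.resize(c.img[y0:y1,x0:x1,::-1],None,fx=k,fy=k,interpolation=cv2.INTER_CUBIC);cv2.imwrite("pics/"+name,im);return im
E
python3 - <<'E'
from h import *
t=Cam("top");s=Cam("side")
a=crop(t,150,175,290,255,5,"x.png");b=crop(s,230,170,330,250,7,"y.png")
cv2.imwrite("pics/mt.png",a);cv2.imwrite("pics/ms.png",b)
E
```

```text
(no output)
```

View pics/mt.png

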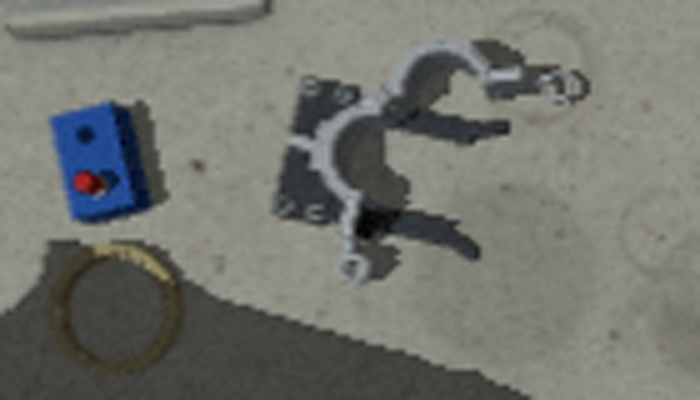

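View pics/ms.png

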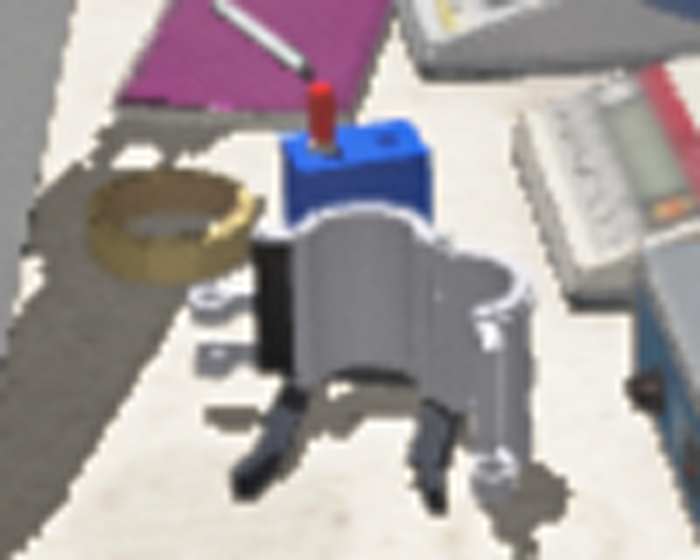

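The top crop, 5x from (150,175), shows:
- fixed lug ring at (354,266)
- rear plate corners near (303,77), (275,213), (333,222) and (362,86)
- hinge at about (382,103)
- open lug at (568,87)
- red knob at (88,183)

The side crop, 7x from (230,170), shows the fixed top lug ring at (210,298), the lead-in tips at (247,490) and (437,505), the open lug at (492,468) and the knob top at (321,88). The slot mouth faces the carrier.

```bash
cat > m.py <<'E'
from h import *
t=Cam("top");s=Cam("side")
def T(u,v): return [150+(u+.5)/5-.5,175+(v+.5)/5-.5]
def S(u,v): return [230+(u+.5)/7-.5,170+(v+.5)/7-.5]
pts=[("lug",t,T(354,266),68,(0,78)),("lugS",s,S(210,298),68,(0,78)),("pRL",t,T(303,77),14,(77,-52)),("pFL",t,T(275,213),14,(77,52)),
("pFR",t,T(333,222),14,(35,52)),("pRR",t,T(362,86),14,(35,-52)),("hinge",t,T(382,103),107,(0,-40))]
A=[];B=[]
for n,c,uv,z,m in pts:
    p=c.at([uv],z/1000)[0];A.append(np.array(m)/1000);B.append(p[:2])
def fit(A,B):
    A=np.array(A);B=np.array(B);a=A-A.mean(0);b=B-B.mean(0)
    th=np.arctan2((a[:,0]*b[:,1]-a[:,1]*b[:,0]).sum(),(a*b).sum());R=np.array([[np.cos(th),-np.sin(th)],[np.sin(th),np.cos(th)]])
    o=B.mean(0)-R@A.mean(0);return th,o,R,(B-(A@R.T+o))
th,o,R,res=fit(A,B);print("mould yaw",th,"o",o)
for p,b,r in zip(pts,B,res):print(p[0],b.round(4),(r*1000).round(1))
for n,uv in(("tipL",S(247,490)),("tipR",S(437,505))):
    p=s.at([uv],.0155)[0][:2];print(n,p.round(4),((p-o)@R*1000).round(1))
p=t.at([T(568,87)],.053)[0][:2];q=(p-o)@R-[0,-.04];print("front lug",p,q,"q",np.arctan2(-q[0],q[1]),np.hypot(*q))
# rim circle
hsv=cv2.cvtColor(t.img,cv2.COLOR_RGB2HSV).astype(int);H,Sa,V=hsv[...,0],hsv[...,1],hsv[...,2]
def cen(mask,box):
    x0,y0,x1,y1=box;ys,xs=np.nonzero(mask[y0:y1,x0:x1]);return xs.mean()+x0,ys.mean()+y0,len(xs)
red=(((H<8)|(H>172))&(Sa>150)&(V>80))
k=cen(red,(160,200,180,218));print("knob top",k)
hs=cv2.cvtColor(s.img,cv2.COLOR_RGB2HSV).astype(int);rs=(((hs[...,0]<8)|(hs[...,0]>172))&(hs[...,1]>150)&(hs[...,2]>80))
ks=cen(rs,(262,175,285,195));print("side",ks)
d1=t.ray([k[:2]])[0];d2=s.ray([ks[:2]])[0]
M=np.c_[d1,-d2];l=np.linalg.lstsq(M,s.c-t.c,rcond=None)[0];P1=t.c+l[0]*d1;P2=s.c+l[1]*d2;print("knob",P1.round(4),P2.round(4))
print("knob on z=.08",t.at([k[:2]],.08),s.at([ks[:2]],.0755))
h2=T(87,133);print("hole2",t.at([h2],.054),"pin shaft",)
print("block corners",t.at([T(*c) for c in((50,118),(110,102),(135,207),(75,221))],.054)[:,:2].round(4))
brown=(H>5)&(H<25)&(Sa>70)
b=cen(brown,(315,218,342,242));print("disc",b,t.at([b[:2]],.033))
bs=cen((hs[...,0]>5)&(hs[...,0]<25)&(hs[...,1]>70),(245,285,275,310));print("discS",bs,s.at([bs[:2]],.0285))
bl=cen((V<60),(355,228,380,250));print("handle",bl,t.at([bl[:2]],.056))
crop(t,305,180,425,255,6,"c1.png")
for n,uv,z in(("jar",[365,197],.068),("beaker",[399,195],.073),("tape",T(117,308),.025)):print(n,t.at([uv],z).round(3))
E
python3 m.py
```

```text
mould yaw 1.3780924862478374 o [0.49489461 0.23594064]
lug [0.4195 0.2527] [1.2 1.8]
lugS [0.4152 0.2502] [-3.1 -0.7]
pRL [0.5604 0.3031] [-0.2  1.5]
pFL [0.4597 0.3199] [ 1.1 -1.6]
pFR [0.4539 0.2771] [ 3.4 -3.2]
pRR [0.5545 0.2592] [ 1.9 -1.1]
hinge [0.53   0.2315] [-4.1  3.2]
tipL [0.4337 0.1564] [-89.8  44.9]
tipR [0.5236 0.1393] [-89.4 -46.7]
front lug [0.55110379 0.10604278] [-0.11672864 -0.04004593] q 1.9012828392494168 0.12340685390747806
knob top (np.float64(166.2), np.float64(211.0), 10)
side (np.float64(275.3), np.float64(184.8), 20)
knob [0.4739 0.4444 0.0792] [0.4697 0.4442 0.0787]
knob on z=.08 [[0.47385961 0.44420431 0.08      ]] [[0.4695838  0.45083644 0.0755    ]]
hole2 [[0.51145178 0.45049161 0.054     ]] pin shaft
block corners [[0.5218 0.478 ]
 [0.5341 0.4349]
 [0.459  0.4132]
 [0.4481 0.4561]]
disc (np.float64(328.45), np.float64(227.83333333333334), 60) [[ 0.42834374 -0.13077312  0.033     ]]
discS (np.float64(258.73228346456693), np.float64(298.0866141732283), 254) [[ 0.42558343 -0.1446332   0.0285    ]]
handle (np.float64(366.9230769230769), np.float64(239.43589743589743), 39) [[ 0.38821984 -0.2653136   0.056     ]]
jar [[ 0.538 -0.256  0.068]]
beaker [[ 0.547 -0.378  0.073]]
tape [[0.388 0.431 0.025]]
```

View pics/c1.png

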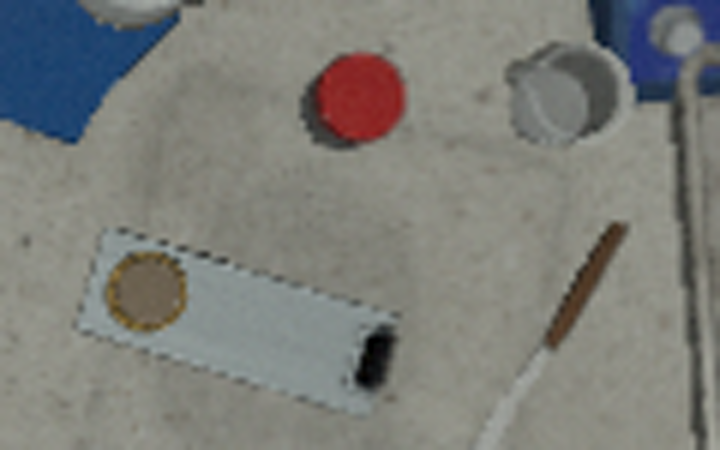

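Crop, 6x from (305,180): the carrier corners are at (105,228), (78,328), (366,414) and (398,315). The brown disc is at (147,291) and the black handle at (376,358), so this is the brown disc. The jar and beaker stay clear to the right.

```bash
cat >> h.py <<'E'
def fit(A,B):
    A=np.array(A,float);B=np.array(B);a=A-A.mean(0);b=B-B.mean(0)
    th=np.arctan2((a[:,0]*b[:,1]-a[:,1]*b[:,0]).sum(),(a*b).sum());R=np.array([[np.cos(th),-np.sin(th)],[np.sin(th),np.cos(th)]])
    return th,B.mean(0)-R@A.mean(0),R,B-(A@R.T+B.mean(0)-R@A.mean(0))
def rel(p,yaw,s=None):
    "dp,rz for a jog from the pose s (pos,yaw) to p,yaw (tool down)"
    if s is None:
        g=get_state();s=(g["tool_pos"],g["tool_rot"][2])
    d=np.array(p)-np.array(s[0]);c,n=np.cos(s[1]),np.sin(s[1])
    dy=(yaw-s[1]+np.pi)%(2*np.pi)-np.pi
    return np.array([d[0]*c+d[1]*n,d[0]*n-d[1]*c,-d[2]]).round(4),round(-dy/.5,3)
E
python3 - <<'E'
from h import *
t=Cam("top");s=Cam("side")
T=lambda u,v:[305+(u+.5)/6-.5,180+(v+.5)/6-.5]
L=[(T(105,228),8,(34,-33)),(T(78,328),8,(34,33)),(T(366,414),8,(-154,33)),(T(398,315),8,(-154,-33)),(T(147,291),33,(0,0)),(T(376,358),56,(-142,0))]
B=[t.at([u],z/1e3)[0][:2] for u,z,m in L];A=np.array([m for *_,m in L])/1e3
th,o,R,r=fit(A,B);print("carrier",th,o,(r*1000).round(1));h=o+R@[-.142,0];print("handle",h)
hs=cv2.cvtColor(s.img,cv2.COLOR_RGB2HSV);v=hs[...,2]
ys,xs=np.nonzero(v[315:350,225:255]<70);print("side handle",xs.min()+225,xs.max()+225,ys.min()+315,ys.max()+315,len(xs))
cs=[xs.mean()+225,ys.mean()+315];p=s.at([cs],.032)[0];print(p, "disc side top", s.at([[258.7,295.5]],.033))
print("handle proj side",s.px([[*h,.032]]),cs)
print(rel([*h,.17],th+np.pi/2))
E
```

```text
carrier 1.2952254533068333 [ 0.42754518 -0.13306873] [[-1.7 -0.9]
 [ 0.5 -2.9]
 [ 2.   1.2]
 [-0.8 -0.7]
 [-0.1  0. ]
 [-0.   3.2]]
handle [ 0.3889075  -0.26971107]
side handle 234 246 325 343 192
[ 0.38596241 -0.2696689   0.032     ] disc side top [[ 0.42552294 -0.13960783  0.033     ]]
handle proj side [[241.161196   333.26125071]] [np.float64(239.921875), np.float64(333.2864583333333)]
(array([-0.4682, -0.7191,  0.0906]), np.float64(-0.368))
```

```bash
python3 - <<'E'
from h import *
print(rel([.45,.15,.25],2.75))
E
```

```text
(array([-0.3367, -0.3158,  0.0106]), np.float64(-0.136))
```

```bash
python3 -m jog '{"dp":[[-0.337,-0.316,0.01],[-0.337,-0.316,0.01],[-0.337,-0.316,0.01],[-0.337,-0.316,0.01],[-0.337,-0.316,0.01]],"rotation":[[0,0,-0.14],[0,0,-0.14],[0,0,-0.14],[0,0,-0.14],[0,0,-0.14]],"fingers":[0.2,0.2,0.2,0.2,0.2]}' 30
python3 -m jog '{"dp":[[-0.18,-0.17,0.0],[-0.18,-0.17,0.0],[-0.18,-0.17,0.0],[-0.18,-0.17,0.0],[-0.18,-0.17,0.0]],"rotation":[[0,0,0],[0,0,0],[0,0,0],[0,0,0],[0,0,0]],"fingers":[0.2,0.2,0.2,0.2,0.2]}'
python3 - <<'E'
from h import *
print(get_state()["tool_pos"],get_state()["tool_rot"]);print(rel([.3875,-.2697,.15],2.866))
E
```

```text
time_s: 0.82
tool_pos: [0.3618, 0.3855, 0.2563]
tool_rot: [3.141, 0.0, 2.752]
wrist_force: [1.1, 0.2, 0.5]
finger_gap: 0.0566
grasp_force: 0.0
time_s: 1.23
tool_pos: [0.4477, 0.1956, 0.2566]
tool_rot: [3.141, 0.0, 2.752]
wrist_force: [1.1, 1.1, 0.7]
finger_gap: 0.0527
grasp_force: 0.0
[0.44767427 0.19564501 0.25658928] [3.14082718e+00 4.82522372e-04 2.75197824e+00]
(array([-0.1211, -0.4533,  0.1066]), np.float64(-0.228))
```

```bash
python3 -m jog '{"dp":[[-0.121,-0.453,0.03],[-0.121,-0.453,0.03],[-0.121,-0.453,0.03],[-0.121,-0.453,0.03],[-0.121,-0.453,0.03]],"rotation":[[0,0,-0.23],[0,0,-0.23],[0,0,-0.23],[0,0,-0.23],[0,0,-0.23]],"fingers":[0.2,0.2,0.2,0.2,0.2]}'
python3 - <<'E'
from h import *
print(rel([.3875,-.2697,.15],2.866))
E
```

```text
time_s: 1.65
tool_pos: [0.4199, -0.0104, 0.2431]
tool_rot: [3.141, 0.001, 2.867]
wrist_force: [1.2, -0.5, 0.6]
finger_gap: 0.0526
grasp_force: 0.0
(array([-0.0391, -0.2584,  0.0931]), np.float64(0.002))
```

```bash
python3 -m jog '{"dp":[[-0.039,-0.258,0.093],[-0.039,-0.258,0.093],[-0.039,-0.258,0.093],[-0.039,-0.258,0.093],[-0.039,-0.258,0.093]],"rotation":[[0,0,0],[0,0,0],[0,0,0],[0,0,0],[0,0,0]],"fingers":[0.2,0.2,0.2,0.2,0.2]}'
python3 - <<'E'
from h import *
print(rel([.3875,-.2697,.15],2.866))
E
```

```text
time_s: 2.07
tool_pos: [0.3958, -0.2051, 0.1727]
tool_rot: [-3.142, 0.001, 2.867]
wrist_force: [1.3, 0.4, -0.8]
finger_gap: 0.0529
grasp_force: 0.0
(array([-0.0096, -0.0645,  0.0227]), np.float64(0.003))
```

```bash
python3 -m jog '{"dp":[[-0.01,-0.064,0.022],[-0.01,-0.064,0.022],[-0.01,-0.064,0.022],[-0.01,-0.064,0.022],[-0.01,-0.064,0.022]],"rotation":[[0,0,0],[0,0,0],[0,0,0],[0,0,0],[0,0,0]],"fingers":[0.2,0.2,0.2,0.2,0.2]}'
python3 - <<'E'
from h import *
print(rel([.3875,-.2697,.043],2.866))
t=Cam("top");s=Cam("side")
a=crop(t,330,205,400,265,5,"x.png");b=crop(s,205,270,275,350,5,"y.png");
cv2.imwrite("pics/g.png",np.hstack([cv2.resize(a,(400,343)),cv2.resize(b,(350,400))[:343]]))
E
```

```text
time_s: 2.48
tool_pos: [0.3886, -0.2668, 0.1511]
tool_rot: [3.141, -0.0, 2.867]
wrist_force: [0.9, -0.0, -0.2]
finger_gap: 0.0526
grasp_force: 0.0
(array([ 0.0003, -0.0031,  0.1081]), np.float64(0.003))
```

View pics/g.png

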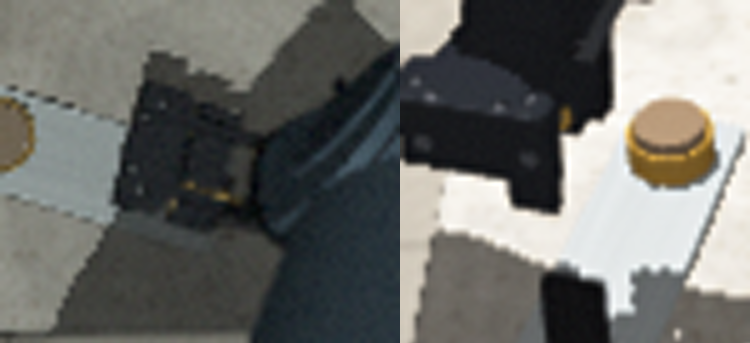

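The gripper stands over the rear end of the plate, with the handle at about (575,300) in the right panel and one finger either side of it. I'll go down and grip.

```bash
python3 -m jog '{"dp":[[0,-0.003,0.04],[0,-0.003,0.08],[0,-0.003,0.108],[0,-0.003,0.108],[0,-0.003,0.108]],"rotation":[[0,0,0],[0,0,0],[0,0,0],[0,0,0],[0,0,0]],"fingers":[0.2,0.2,0.2,0.2,0.2]}'
python3 -m jog '{"dp":[[0,0,0],[0,0,0],[0,0,0],[0,0,0],[0,0,0]],"rotation":[[0,0,0],[0,0,0],[0,0,0],[0,0,0],[0,0,0]],"fingers":[-1,-1,-1,-1,-1]}' 30
python3 -m jog '{"dp":[[0,0,0],[0,0,0],[0,0,0]],"rotation":[[0,0,0],[0,0,0],[0,0,0]],"fingers":[-1,-1,-1]}' 30
cat > f.py <<'E'
from h import *
t=Cam("top");s=Cam("side")
g=get_state();print("tool",np.round(g["tool_pos"],4),np.round(g["tool_rot"],4),g["finger_gap"],np.round(g["wrist_force"],1))
for c,z in((t,.033),(s,.033)):
    h=cv2.cvtColor(c.img,cv2.COLOR_RGB2HSV).astype(int)
    x,y=c.px([[*DISC,.03]])[0].astype(int)
    m=((h[...,0]>5)&(h[...,0]<25)&(h[...,1]>60)).astype(np.uint8);m[:y-14]=0;m[y+14:]=0;m[:,:x-14]=0;m[:,x+14:]=0
    ys,xs=np.nonzero(m);bb=[xs.min(),xs.max(),ys.min(),ys.max()]
    u=[(bb[0]+bb[1])/2,(bb[2]+bb[3])/2] if c is t else [(bb[0]+bb[1])/2, bb[2]+ (bb[1]-bb[0])*.24]
    print(bb,len(xs),u,c.at([u],z)[0].round(4))
E
python3 - <<'E'
DISC=(.4275,-.133);exec(open("f.py").read())
E
```

```text
time_s: 3.0
tool_pos: [0.3873, -0.2692, 0.0428]
tool_rot: [3.141, -0.002, 2.868]
wrist_force: [1.1, 0.3, -0.1]
finger_gap: 0.053
grasp_force: 0.0
time_s: 3.42
tool_pos: [0.3881, -0.2707, 0.0439]
tool_rot: [-3.141, 0.002, 2.867]
wrist_force: [-0.3, 0.3, -0.7]
finger_gap: 0.0214
grasp_force: 0.0
time_s: 3.67
tool_pos: [0.3878, -0.2701, 0.0433]
tool_rot: [3.141, 0.0, 2.867]
wrist_force: [-0.4, 3.0, 6.3]
finger_gap: 0.0095
grasp_force: 30.0
tool [ 0.3878 -0.2701  0.0433] [3.1409e+00 2.0000e-04 2.8669e+00] 0.00993840387709986 [-0.8  2.9  7. ]
[np.int64(323), np.int64(336), np.int64(222), np.int64(235)] 136 [np.float64(329.5), np.float64(228.5)] [ 0.426  -0.1346  0.033 ]
[np.int64(250), np.int64(267), np.int64(292), np.int64(307)] 144 [np.float64(258.5), np.float64(296.08)] [ 0.4251 -0.1419  0.033 ]
```

```bash
python3 - <<'E'
from h import *
ims=[];
for i in range(4): t=Cam("top");ims.append(t.img.astype(float))
g=np.mean(ims,0).mean(2)
# rear edge x=77: rows 192..216 ; bright left -> dark right
def edge(rows,x0,x1,lev):
    o=[]
    for y in rows:
        r=g[y,x0:x1]
        for i in range(len(r)-1):
            if r[i]>lev>=r[i+1]: o.append((x0+i+(r[i]-lev)/(r[i]-r[i+1]),y));break
    return np.array(o)
print(g[195,203:225].round(),g[212,200:225].round())
bg=g[195:213,198:203].mean();dk=np.percentile(g[195:213,207:215],20);lev=(bg+dk)/2;print(bg,dk)
e=edge(range(193,216),199,216,lev);P=t.at(e,.014)[:,:2]
vx,vy,px,py=cv2.fitLine(P.astype(np.float32),cv2.DIST_HUBER,0,.001,.001).ravel();print("rear edge",len(P),vx,vy,px,py,"yaw",np.arctan2(-vx,vy)%np.pi, )
n=np.array([-vy,vx]);print("resid mm",((P-[px,py])@n*1000).round(1))
# bright aluminium mask: lug ring
for lev in(150,170,190):
    m=(g>lev).astype(np.uint8);ys,xs=np.nonzero(m[223:234,214:228]);print(lev,len(xs),xs.mean()+214 if len(xs) else 0,ys.mean()+223 if len(xs) else 0)
np.set_printoptions(linewidth=250);print(g[220:234,212:230].round().astype(int))
print(g[193:222,212:232].round().astype(int))
E
```

```text
[136. 138. 143. 145. 145. 141. 108.  62.  56.  53.  51.  54.  52.  56.
  71.  94.  76.  52.  90. 146. 174. 161.] [143. 146. 142. 142. 142. 111.  59.  56.  54.  55.  54.  56.  56.  55.
  56.  92. 140. 152. 153. 124.  76.  64.  68.  67.  67.]
140.12499999999997 54.300000000000004
rear edge 22 0.98131925 -0.19238657 0.5047075 0.313503 yaw 1.3772027
resid mm [-10.9   0.5  -0.3   0.8  -0.2   0.6  -0.2   1.1  -0.3 -13.8  -0.7   0.1
   1.3   0.3   0.1   0.3   1.5   0.2  -0.4   0.4   0.1  -0.6]
150 10 219.6 226.3
170 0 0 0
190 0 0 0
[[145 128 112 133 141 135 152 165 109  30  10   4   8  21  26  23  47  56]
 [144 144 145 145 143 131 141 173 116  25   4   5  18  45  45  39  47  61]
 [142 141 138 136 142 146 135 133  98  58  32  14  44  64  68 119 141 121]
 [147 144 141 138 141 142 146 153 113  71  89  76  68  67 123 142 145 143]
 [145 142 140 141 141 136 141 164 110  59  66  66  66  67  68  66  68 120]
 [146 146 143 140 142 142 151 143 104  79  69  68  67  66  69  66  66  64]
 [146 146 145 142 144 144 151 160 161 159 120  78  66  66  66  68  66 124]
 [143 143 147 141 144 145 145 107  68 106 14
[... 2189 characters left out ...]
66  69  66  64  65  69  68  69  68]
 [ 56  56  58  51  46  87 140 141 149 138  86  58  66  68  68  68  68  70  68 122]
 [ 57  58  58  49  52  58  84 159 171 117  64  56  56  62  68  67  69  69  66  68]
 [109 115  85  51  52  56  73 137 160 102  37  38  54  47  38  52  53  65  68 127]
 [ 75  48  50  48  53  55 108 149 166 106  26   8  17  25  26  27  26  25  45  51]
 [116 120  85  60  61  58 144 165 133  71  14   7   7  15  22  26  25  27  50  55]
 [ 69  63  52  53  94  88 144 161 108  41  15   6   3  17  26  24  23  47  51  54]
 [145 128 112 133 141 135 152 165 109  30  10   4   8  21  26  23  47  56  54  54]
 [144 144 145 145 143 131 141 173 116  25   4   5  18  45  45  39  47  61  62  61]]
```

```bash
python3 - <<'E'
from h import *
from scipy.optimize import least_squares
t=Cam("top")
e=[(219.5,199),(218.2,200),(217.2,201),(216.7,202),(216.2,203),(216,204),(216,205),(216,206),(216,207),(216.5,208),(217,209),(217.5,210),(218.5,211),(219.5,212)]
P=t.at(e,.107)[:,:2]
for R0 in(.027,None):
    f=lambda p:np.hypot(*(P-p[:2]).T)-(R0 or p[2])
    r=least_squares(f,[.495,.236,.027]);print(r.x,(r.fun*1000).round(1))
yaw=1.377;R=np.array([[np.cos(yaw),-np.sin(yaw)],[np.sin(yaw),np.cos(yaw)]])
o=least_squares(lambda p:np.hypot(*(P-p).T)-.027,[.495,.236]).x
print("origin",o,"o.x",o@R[:,0],"o.y",o@R[:,1])
lug=t.at([(220.0,228.6)],.068)[0][:2];print("lug in mould",(lug-o)@R, lug)
print("handle target home",o+R@[-.142,0],"front of flare: origin x=-.13:",o+R@[-.272,0])
print("jog",rel([*(o+R@[-.272,0]),.043],yaw+np.pi/2))
E
```

```text
[0.49508924 0.23782818 0.027     ] [-0.6 -0.3  0.3  0.1  0.4  0.3 -0.1 -0.1  0.4 -0.3 -0.5 -0.1 -0.3  0.3]
[0.49505255 0.23853395 0.02638764] [-0.3 -0.1  0.3  0.1  0.4  0.2 -0.2 -0.2  0.3 -0.4 -0.5 -0.  -0.2  0.5]
origin [0.49508921 0.23782818] o.x 0.3287230970586847 o.y -0.440018968798822
lug in mould [0.00077012 0.08004227] [0.41669363 0.25399887]
handle target home [0.46774206 0.09848639] front of flare: origin x=-.13: [ 0.44270595 -0.02908004]
jog (array([0.0125, 0.2469, 0.0003]), np.float64(-0.162))
```

```bash
python3 -m jog '{"dp":[[0.0,0.012,0],[0.002,0.03,0],[0.004,0.052,0],[0.006,0.076,0],[0.007,0.1,0]],"rotation":[[0,0,-0.01],[0,0,-0.03],[0,0,-0.06],[0,0,-0.1],[0,0,-0.13]],"fingers":[-1,-1,-1,-1,-1]}' 30
python3 -m jog '{"dp":[[0,0.024,0],[0,0.048,0],[0,0.072,0],[0,0.096,0],[0,0.108,0]],"rotation":[[0,0,-0.02],[0,0,-0.03],[0,0,-0.03],[0,0,-0.03],[0,0,-0.03]],"fingers":[-1,-1,-1,-1,-1]}'
python3 - <<'E'
DISC=(.462,.09)
from h import *
g=get_state();R=lambda a:np.array([[np.cos(a),-np.sin(a)],[np.sin(a),np.cos(a)]])
c=np.array(g["tool_pos"][:2])+R(g["tool_rot"][2]-np.pi/2)@[.142,0];DISC=tuple(c)
exec(open("f.py").read())
o=np.array([.4951,.2378]);print("exp disc",c)
d=t.at([[(bb_[0]+bb_[1])/2,(bb_[2]+bb_[3])/2] for bb_ in [[0,0,0,0]]],.033) if 0 else None
print("jog",rel([*([.4945,.2378]+R(1.377)@[-.272,0]),.043],1.377+np.pi/2))
E
```

```text
time_s: 4.43
tool_pos: [0.4081, -0.173, 0.0433]
tool_rot: [-3.14, 0.002, 2.931]
wrist_force: [-0.2, -2.9, 1.6]
finger_gap: 0.0097
grasp_force: 30.0
time_s: 4.85
tool_pos: [0.4313, -0.0653, 0.0433]
tool_rot: [-3.141, 0.002, 2.948]
wrist_force: [-0.7, -4.3, 4.3]
finger_gap: 0.0098
grasp_force: 30.0
tool [ 0.4316 -0.0642  0.0433] [3.1403e+00 1.2000e-03 2.9506e+00] 0.009805636498776247 [1.  4.1 4. ]
[np.int64(267), np.int64(279), np.int64(212), np.int64(225)] 126 [np.float64(273.0), np.float64(218.5)] [0.4584 0.0694 0.033 ]
[np.int64(267), np.int64(278), np.int64(247), np.int64(259)] 74 [np.float64(272.5), np.float64(249.64)] [0.4605 0.0715 0.033 ]
exp disc <h.Cam object at 0x7fe6949e9bd0>
jog (array([-0.0037,  0.0365,  0.0003]), np.float64(0.006))
```

```bash
python3 -m jog '{"dp":[[-0.002,0.01,0],[-0.004,0.022,0],[-0.004,0.034,0],[-0.004,0.046,0],[-0.004,0.056,0]],"rotation":[[0,0,0.006],[0,0,0.006],[0,0,0.006],[0,0,0.006],[0,0,0.006]],"fingers":[-1,-1,-1,-1,-1]}'
python3 -m jog '{"dp":[[0,0.01,0],[0,0.02,0],[0,0.03,0],[0,0.04,0],[0,0.05,0]],"rotation":[[0,0,0],[0,0,0],[0,0,0],[0,0,0],[0,0,0]],"fingers":[-1,-1,-1,-1,-1]}'
python3 - <<'E'
from h import *
t=Cam("top");s=Cam("side")
a=crop(t,200,170,300,245,4,"x.png");b=crop(s,230,190,320,280,4,"y.png")
cv2.imwrite("pics/ins.png",np.hstack([a,cv2.resize(b,(300,300))]))
R=lambda a:np.array([[np.cos(a),-np.sin(a)],[np.sin(a),np.cos(a)]])
print("jog",rel([*([.4945,.2378]+R(1.377)@[-.142,0]),.043],1.377+np.pi/2))
E
```

```text
time_s: 5.37
tool_pos: [0.4456, -0.0135, 0.0433]
tool_rot: [-3.14, 0.001, 2.942]
wrist_force: [-0.0, -4.6, 4.7]
finger_gap: 0.0095
grasp_force: 30.0
time_s: 5.78
tool_pos: [0.455, 0.0346, 0.0433]
tool_rot: [-3.14, 0.001, 2.941]
wrist_force: [-0.7, -5.4, 7.3]
finger_gap: 0.0099
grasp_force: 30.0
jog (array([0.0006, 0.0625, 0.0003]), np.float64(-0.006))
```

View pics/ins.png

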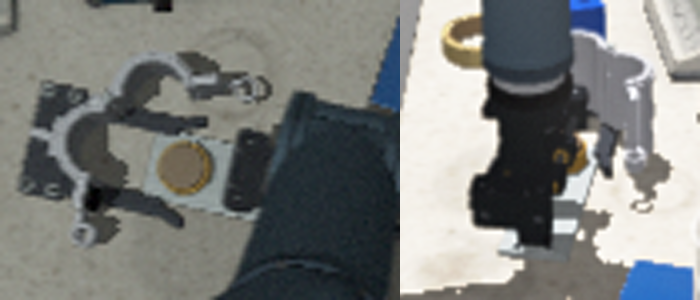

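The carrier's front edge (crop x≈150) lies between the lead-ins at (205,122) and (180,220), centred, with the disc on its pedestal at (185,167). I'll push on.

```bash
python3 -m jog '{"dp":[[0,0.008,0],[0,0.016,0],[0,0.024,0],[0,0.032,0],[0,0.04,0]],"rotation":[[0,0,0],[0,0,0],[0,0,0],[0,0,0],[0,0,0]],"fingers":[-1,-1,-1,-1,-1]}'
python3 -m jog '{"dp":[[0,0.005,0],[0,0.01,0],[0,0.014,0],[0,0.018,0],[0,0.021,0]],"rotation":[[0,0,0],[0,0,0],[0,0,0],[0,0,0],[0,0,0]],"fingers":[-1,-1,-1,-1,-1]}'
python3 - <<'E'
from h import *
R=lambda a:np.array([[np.cos(a),-np.sin(a)],[np.sin(a),np.cos(a)]])
print("jog",rel([*([.4945,.2378]+R(1.377)@[-.142,0]),.043],1.377+np.pi/2))
E
```

```text
time_s: 6.3
tool_pos: [0.4628, 0.0738, 0.0433]
tool_rot: [-3.139, 0.0, 2.942]
wrist_force: [-1.8, -5.9, 8.0]
finger_gap: 0.0097
grasp_force: 30.0
time_s: 6.72
tool_pos: [0.4669, 0.0942, 0.0433]
tool_rot: [-3.139, 0.0, 2.942]
wrist_force: [-2.2, -6.4, 7.6]
finger_gap: 0.0095
grasp_force: 30.0
jog (array([0.0006, 0.0042, 0.0003]), np.float64(-0.012))
```

```bash
python3 -m jog '{"dp":[[0,0.001,0],[0,0.002,0],[0,0.003,0],[0,0.004,0],[0,0.005,0]],"rotation":[[0,0,0],[0,0,0],[0,0,0],[0,0,0],[0,0,0]],"fingers":[-1,-1,-1,-1,-1]}'
python3 -m jog '{"dp":[[0,0.001,0],[0,0.002,0],[0,0.003,0]],"rotation":[[0,0,0],[0,0,0],[0,0,0]],"fingers":[-1,-1,-1]}'
```

```text
time_s: 7.13
tool_pos: [0.4678, 0.0987, 0.0433]
tool_rot: [-3.139, 0.0, 2.941]
wrist_force: [-1.9, -7.1, 9.8]
finger_gap: 0.0102
grasp_force: 30.0
time_s: 7.38
tool_pos: [0.4683, 0.1016, 0.0433]
tool_rot: [-3.139, 0.0, 2.941]
wrist_force: [-1.1, -6.8, 9.5]
finger_gap: 0.0098
grasp_force: 30.0
```

```bash
python3 -m jog '{"dp":[[0,0.001,0],[0,0.002,0],[0,0.003,0],[0,0.003,0]],"rotation":[[0,0,0],[0,0,0],[0,0,0],[0,0,0]],"fingers":[-1,-1,-1,-1]}'
python3 -m jog '{"dp":[[0,0.001,0],[0,0.002,0],[0,0.003,0],[0,0.003,0]],"rotation":[[0,0,0],[0,0,0],[0,0,0],[0,0,0]],"fingers":[-1,-1,-1,-1]}'
```

```text
time_s: 7.72
tool_pos: [0.4685, 0.1026, 0.0433]
tool_rot: [-3.137, -0.0, 2.94]
wrist_force: [-3.1, -11.0, 12.9]
finger_gap: 0.0096
grasp_force: 30.0
time_s: 8.05
tool_pos: [0.4685, 0.1027, 0.0432]
tool_rot: [-3.134, -0.001, 2.938]
wrist_force: [-4.4, -20.2, 16.6]
finger_gap: 0.0101
grasp_force: 30.1
```

```bash
python3 -m jog '{"dp":[[0,-0.003,0],[0,-0.003,0],[0,-0.003,0],[0,-0.003,0],[0,-0.003,0]],"rotation":[[0,0,0],[0,0,0],[0,0,0],[0,0,0],[0,0,0]],"fingers":[0,0,0,0,0]}'
python3 -m jog '{"dp":[[0,0,-0.02],[0,0,-0.06],[0,0,-0.1],[0,0,-0.14],[0,0,-0.16]],"rotation":[[0,0,0],[0,0,0],[0,0,0],[0,0,0],[0,0,0]],"fingers":[0,0,0,-1,-1]}'
python3 - <<'E'
from h import *
print(np.round(get_state()["qpos"],3))
t=Cam("top");s=Cam("side")
a=crop(t,200,170,300,245,4,"x.png");b=crop(s,230,190,320,280,4,"y.png")
cv2.imwrite("pics/home.png",np.hstack([a,cv2.resize(b,(300,300))]))
E
```

```text
time_s: 8.47
tool_pos: [0.4692, 0.108, 0.0429]
tool_rot: [3.141, -0.0, 2.945]
wrist_force: [0.1, -0.0, 0.1]
finger_gap: 0.041
grasp_force: 0.0
time_s: 8.88
tool_pos: [0.4707, 0.1077, 0.207]
tool_rot: [3.139, 0.004, 2.944]
wrist_force: [0.5, 0.2, -0.2]
finger_gap: 0.0328
grasp_force: 0.0
[-0.713  0.351  0.48   2.045 -0.226  0.791  1.275]
```

View pics/home.png

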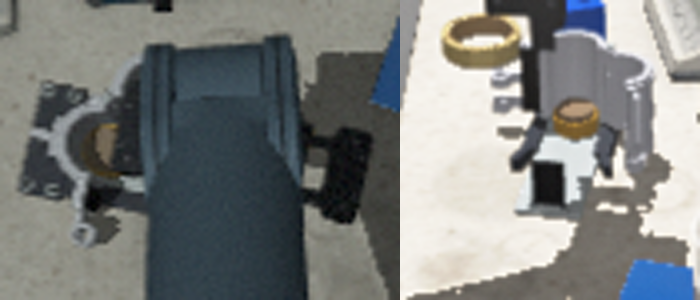

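The carrier is fully home and the disc sits on the pedestal at (575,115) in the right panel, with the handle at (548,185). Next I'll swing the half shut.

```bash
cat >> h.py <<'E'
O=np.array([.4945,.2414]);MY=1.374;RM=np.array([[np.cos(MY),-np.sin(MY)],[np.sin(MY),np.cos(MY)]])
def W(x,y): return O+RM@[x/1e3,y/1e3]
def push(q,rc=87,off=27.5):
    x,y=np.array([0,-40])+rc*np.array([-np.sin(q),np.cos(q)])+off*np.array([-np.cos(q),-np.sin(q)])
    return W(x,y),(MY+q+np.pi/2)
E
python3 - <<'E'
from h import *
p=(np.array([.550,.1095])-O)@RM+[0,.04];q=np.arctan2(-p[0],p[1]);print("q",q,np.hypot(*p))
w,y=push(q,off=27.5+14);print(w,y)
print("pre", rel([*w,.20],y), "down",rel([*w,.097],y,(np.r_[w,.2],y)))
E
```

```text
q 1.8979915394733387 0.1251412962454852
[0.58618817 0.15271371] 4.842787866268235
pre (array([-0.1039,  0.066 ,  0.0064]), np.float64(-3.796)) down (array([ 0.   , -0.   ,  0.103]), np.float64(-0.0))
```

```bash
python3 -m jog '{"dp":[[-0.03,0.02,0],[-0.06,0.04,0],[-0.09,0.056,0],[-0.104,0.066,0.006],[-0.104,0.066,0.006]],"rotation":[[0,0,-0.24],[0,0,-0.48],[0,0,-0.72],[0,0,-0.96],[0,0,-1]],"fingers":[-1,-1,-1,-1,-1]}'
python3 -m jog '{"dp":[[0,0,0],[0,0,0],[0,0,0],[0,0,0]],"rotation":[[0,0,-0.25],[0,0,-0.5],[0,0,-0.75],[0,0,-0.99]],"fingers":[-1,-1,-1,-1]}'
python3 -m jog '{"dp":[[0,0,0],[0,0,0],[0,0,0],[0,0,0]],"rotation":[[0,0,-0.25],[0,0,-0.5],[0,0,-0.75],[0,0,-0.99]],"fingers":[-1,-1,-1,-1]}'
python3 - <<'E'
from h import *
print(np.round(get_state()["qpos"],3))
w,y=push(1.898,off=27.5+14)
print(rel([*w,.20],y))
E
```

```text
time_s: 9.4
tool_pos: [0.5859, 0.1532, 0.1945]
tool_rot: [3.141, -0.0, -2.832]
wrist_force: [-0.4, -0.3, -0.1]
finger_gap: 0.0001
grasp_force: 0.0
time_s: 9.73
tool_pos: [0.5824, 0.1512, 0.1955]
tool_rot: [3.14, -0.002, -2.34]
wrist_force: [0.4, -0.4, -0.2]
finger_gap: 0.0003
grasp_force: 0.0
time_s: 10.07
tool_pos: [0.5823, 0.1513, 0.1956]
tool_rot: [3.139, -0.001, -1.844]
wrist_force: [-0.0, -0.3, -0.5]
finger_gap: 0.0004
grasp_force: 0.0
[-0.391  0.531  0.085  1.729 -0.056  0.887  2.586]
(array([-0.0025, -0.0033, -0.0044]), np.float64(-0.808))
```

Joint 7 is near its limit, so I'll hold this yaw (aligned for q≈1.49), start with a corner contact, and turn with the half from there.

```bash
cat >> h.py <<'E'
def sched(qs,s=None,rc=87,z=.097):
    g=get_state();s=s or (g["tool_pos"],g["tool_rot"][2]);dp=[];ro=[]
    for q in qs:
        d=max(0,q-1.49);w,_=push(q,rc,10+17.5*np.cos(d)+9*np.sin(d));y=MY+min(q,1.49)+np.pi/2
        a,r=rel([*w,z],y,s);dp.append(a.round(3).tolist());ro.append([0,0,float(round(r,2))])
    print(dp,ro)
E
python3 -m jog '{"dp":[[0,-0.003,0.03],[0,-0.003,0.06],[0,-0.003,0.09],[0,-0.003,0.098],[0,-0.003,0.098]],"rotation":[[0,0,0],[0,0,0],[0,0,0],[0,0,0],[0,0,0]],"fingers":[-1,-1,-1,-1,-1]}'
python3 -c "
from h import *
sched([1.9,1.82,1.74,1.66,1.58])"
```

```text
time_s: 10.48
tool_pos: [0.5838, 0.1499, 0.0959]
tool_rot: [3.136, -0.004, -1.85]
wrist_force: [0.1, -0.2, 0.3]
finger_gap: 0.0007
grasp_force: 0.0
[[0.001, 0.009, -0.001], [0.006, 0.015, -0.001], [0.01, 0.021, -0.001], [0.014, 0.028, -0.001], [0.018, 0.035, -0.001]] [[0, 0, -0.0], [0, 0, -0.0], [0, 0, -0.0], [0, 0, -0.0], [0, 0, -0.0]]
```

```bash
python3 -m jog '{"dp":[[0.001,0.009,0],[0.006,0.015,0],[0.010,0.021,0],[0.014,0.028,0],[0.018,0.035,0]],"rotation":[[0,0,0],[0,0,0],[0,0,0],[0,0,0],[0,0,0]],"fingers":[-1,-1,-1,-1,-1]}'
python3 -c "
from h import *
sched([1.5,1.4,1.3,1.2,1.1])"
```

```text
time_s: 10.9
tool_pos: [0.5483, 0.1429, 0.1002]
tool_rot: [-3.14, 0.001, -1.85]
wrist_force: [0.7, 0.6, 0.5]
finger_gap: 0.0006
grasp_force: 0.6
[[0.004, 0.01, 0.003], [0.006, 0.019, 0.003], [0.007, 0.028, 0.003], [0.008, 0.037, 0.003], [0.008, 0.046, 0.003]] [[0, 0, -0.0], [0, 0, 0.18], [0, 0, 0.38], [0, 0, 0.58], [0, 0, 0.78]]
```

```bash
python3 -m jog '{"dp":[[0.004,0.010,0.003],[0.006,0.019,0.003],[0.007,0.028,0.003],[0.008,0.037,0.003],[0.008,0.046,0.003]],"rotation":[[0,0,0],[0,0,0.18],[0,0,0.38],[0,0,0.58],[0,0,0.78]],"fingers":[-1,-1,-1,-1,-1]}'
python3 -c "
from h import *
t=Cam('top');cv2.imwrite('pics/z.png',t.img)
sched([1.0,.9,.8,.7,.6])"
```

```text
time_s: 11.32
tool_pos: [0.5011, 0.1469, 0.0965]
tool_rot: [-3.141, 0.0, -2.245]
wrist_force: [1.7, -1.4, 0.2]
finger_gap: 0.0003
grasp_force: 0.7
[[0.001, 0.007, -0.001], [0.002, 0.016, -0.001], [0.003, 0.025, -0.001], [0.002, 0.034, -0.001], [0.001, 0.043, -0.001]] [[0, 0, 0.18], [0, 0, 0.38], [0, 0, 0.58], [0, 0, 0.78], [0, 0, 0.98]]
```

Contact is steady at about 2 N against the push. I'll continue.

```bash
python3 -m jog '{"dp":[[0.001,0.007,0],[0.002,0.016,0],[0.003,0.025,0],[0.002,0.034,0],[0.001,0.043,0]],"rotation":[[0,0,0.18],[0,0,0.38],[0,0,0.58],[0,0,0.78],[0,0,0.98]],"fingers":[-1,-1,-1,-1,-1]}'
python3 -c "
from h import *
sched([.5,.4,.32,.24,.18])"
```

```text
time_s: 11.78
tool_pos: [0.4667, 0.1728, 0.0963]
tool_rot: [-3.141, -0.001, -2.733]
wrist_force: [0.6, -1.3, 1.3]
finger_gap: 0.0002
grasp_force: 0.9
[[0.004, 0.011, -0.001], [0.005, 0.02, -0.001], [0.006, 0.027, -0.001], [0.005, 0.034, -0.001], [0.005, 0.04, -0.001]] [[0, 0, 0.21], [0, 0, 0.41], [0, 0, 0.57], [0, 0, 0.73], [0, 0, 0.85]]
```

```bash
python3 -m jog '{"dp":[[0.004,0.011,0],[0.005,0.02,0],[0.006,0.027,0],[0.005,0.034,0],[0.005,0.040,0]],"rotation":[[0,0,0.21],[0,0,0.41],[0,0,0.57],[0,0,0.73],[0,0,0.85]],"fingers":[-1,-1,-1,-1,-1]}'
python3 -c "
from h import *
sched([.14,.1,.07,.045,.03])"
```

```text
time_s: 12.2
tool_pos: [0.4463, 0.2082, 0.0962]
tool_rot: [-3.141, -0.001, 3.127]
wrist_force: [1.3, -0.9, 0.4]
finger_gap: 0.0007
grasp_force: 0.6
[[0.001, 0.003, -0.001], [0.002, 0.006, -0.001], [0.002, 0.009, -0.001], [0.003, 0.011, -0.001], [0.003, 0.013, -0.001]] [[0, 0, 0.08], [0, 0, 0.16], [0, 0, 0.22], [0, 0, 0.28], [0, 0, 0.3]]
```

```bash
python3 -m jog '{"dp":[[0.001,0.003,0],[0.002,0.006,0],[0.002,0.009,0],[0.003,0.011,0],[0.003,0.013,0]],"rotation":[[0,0,0.08],[0,0,0.16],[0,0,0.22],[0,0,0.28],[0,0,0.3]],"fingers":[-1,-1,-1,-1,-1]}'
python3 -m jog '{"dp":[[0,0,0],[0,0.001,0],[0,0.002,0],[0,0.003,0]],"rotation":[[0,0,0],[0,0,0],[0,0,0.02],[0,0,0.02]],"fingers":[-1,-1,-1,-1]}'
```

```text
time_s: 12.62
tool_pos: [0.4435, 0.221, 0.0961]
tool_rot: [-3.141, -0.001, 2.979]
wrist_force: [-0.6, -0.6, 0.0]
finger_gap: 0.0006
grasp_force: 0.6
time_s: 12.95
tool_pos: [0.4438, 0.2231, 0.0959]
tool_rot: [-3.14, -0.002, 2.968]
wrist_force: [-3.9, -5.9, 4.5]
finger_gap: 0.0004
grasp_force: 3.2
```

The force rises as the half meets the seal, and the face is at mould x≈-28 as expected. I'll back off, go up and over to the pin.

```bash
python3 -m jog '{"dp":[[0,-0.02,0],[0,-0.03,-0.02],[0,-0.03,-0.06],[0,-0.03,-0.1],[0,-0.03,-0.104]],"rotation":[[0,0,0],[0,0,0],[0,0,0],[0,0,0],[0,0,0]],"fingers":[-1,-1,-1,1,1]}'
python3 -c "
from h import *
print(np.round(get_state()['qpos'],2));print(rel([.472,.447,.2],MY+np.pi/2))"
```

```text
time_s: 13.37
tool_pos: [0.4429, 0.1958, 0.2054]
tool_rot: [3.135, 0.007, 2.968]
wrist_force: [1.4, 0.6, -0.1]
finger_gap: 0.0114
grasp_force: 0.0
[-1.    0.37  0.6   2.05 -0.3   0.79  1.18]
(array([0.0148, 0.2525, 0.0054]), np.float64(0.046))
```

```bash
python3 -m jog '{"dp":[[0.003,0.04,0],[0.006,0.08,0],[0.009,0.12,0],[0.012,0.16,0],[0.014,0.2,0]],"rotation":[[0,0,0],[0,0,0],[0,0,0.02],[0,0,0.04],[0,0,0.04]],"fingers":[1,1,1,1,1]}'
python3 -m jog '{"dp":[[0,0.04,0],[0,0.05,0],[0,0.05,0],[0,0.05,0]],"rotation":[[0,0,0],[0,0,0],[0,0,0],[0,0,0]],"fingers":[0.5,0.5,0.5,0.5]}'
python3 - <<'E'
from h import *
g=get_state();print(rel([.472,.447,.085],MY+np.pi/2),g["tool_pos"],g["finger_gap"])
t=Cam("top");s=Cam("side")
a=crop(t,140,170,260,245,5,"x.png");b=crop(s,240,150,310,240,4,"y.png")
cv2.imwrite("pics/pin.png",np.hstack([cv2.resize(a,(480,300)),cv2.resize(b,(300,386))[:300]]))
hs=cv2.cvtColor(s.img,cv2.COLOR_RGB2HSV).astype(int);rs=(((hs[...,0]<8)|(hs[...,0]>172))&(hs[...,1]>150)&(hs[...,2]>80))[170:200,258:290];print(rs.sum(),np.argwhere(rs).mean(0)+[170,258] if rs.any() else 0)
E
```

```text
time_s: 13.78
tool_pos: [0.4596, 0.3968, 0.1999]
tool_rot: [3.141, -0.0, 2.949]
wrist_force: [0.9, 0.5, 0.5]
finger_gap: 0.0453
grasp_force: 0.0
time_s: 14.12
tool_pos: [0.4696, 0.4427, 0.1994]
tool_rot: [-3.14, 0.0, 2.949]
wrist_force: [0.6, -0.6, -0.5]
finger_gap: 0.0658
grasp_force: 0.0
(array([-0.0015,  0.0047,  0.1144]), np.float64(0.009)) [0.46961818 0.44270704 0.19940949] 0.06580970844231095
19 [184.89473684 275.21052632]
```

View pics/pin.png

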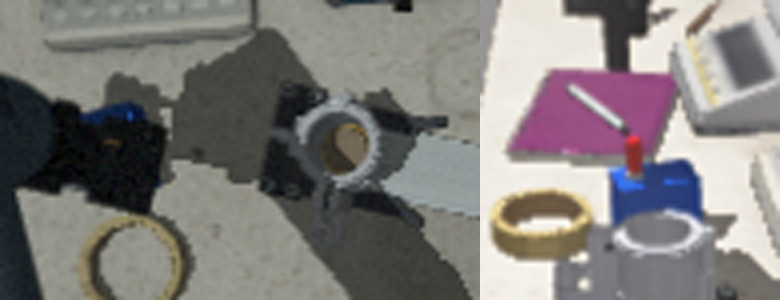

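The mould is shut round the disc (ring at (338,142) left panel), the lugs are lined up at (325,230), and the knob at (633,152) is still in the block. I'll go down on the knob.

```bash
python3 -m jog '{"dp":[[-0.002,0.005,0.03],[-0.002,0.005,0.06],[-0.002,0.005,0.09],[-0.002,0.005,0.114],[-0.002,0.005,0.114]],"rotation":[[0,0,0],[0,0,0],[0,0,0],[0,0,0],[0,0,0]],"fingers":[0.5,0.5,0.5,0.5,0.5]}'
python3 -m jog '{"dp":[[0,0,0],[0,0,0],[0,0,0],[0,0,0],[0,0,0]],"rotation":[[0,0,0],[0,0,0],[0,0,0],[0,0,0],[0,0,0]],"fingers":[-0.5,-0.5,-0.6,-0.6,-0.6]}' 20
python3 -m jog '{"dp":[[0,0,0],[0,0,0],[0,0,0],[0,0,0]],"rotation":[[0,0,0],[0,0,0],[0,0,0],[0,0,0]],"fingers":[-1,-1,-1,-1]}' 20
```

```text
time_s: 14.63
tool_pos: [0.4702, 0.4438, 0.0816]
tool_rot: [-3.134, -0.004, 2.947]
wrist_force: [-0.3, -0.5, 0.0]
finger_gap: 0.066
grasp_force: 0.0
time_s: 15.05
tool_pos: [0.4731, 0.4483, 0.0874]
tool_rot: [3.14, 0.001, 2.949]
wrist_force: [0.0, -0.5, 0.5]
finger_gap: 0.0346
grasp_force: 0.0
time_s: 15.38
tool_pos: [0.4725, 0.4468, 0.086]
tool_rot: [-3.14, -0.0, 2.948]
wrist_force: [-1.5, -3.6, 2.3]
finger_gap: 0.0143
grasp_force: 19.8
```

```bash
python3 -m jog '{"dp":[[0,0,-0.02],[0,0,-0.05],[0,0,-0.085],[0,0,-0.115],[0,0,-0.115]],"rotation":[[0,0,0],[0,0,0],[0,0,0],[0,0,0],[0,0,0]],"fingers":[-1,-1,-1,-1,-1]}' 25
python3 -c "
from h import *
print(W(0,78),rel([*W(0,78),.2],MY+np.pi/2))"
```

```text
time_s: 15.8
tool_pos: [0.4755, 0.45, 0.2074]
tool_rot: [3.133, 0.006, 2.949]
wrist_force: [1.1, 0.8, -0.7]
finger_gap: 0.0142
grasp_force: 25.0
[0.41800555 0.25665122] (array([ 0.0193, -0.2008,  0.0074]), np.float64(0.008))
```

```bash
python3 -m jog '{"dp":[[0.004,-0.035,0],[0.008,-0.075,0],[0.012,-0.115,0],[0.015,-0.155,0],[0.018,-0.185,0]],"rotation":[[0,0,0],[0,0,0],[0,0,0],[0,0,0],[0,0,0]],"fingers":[-1,-1,-1,-1,-1]}'
python3 -m jog '{"dp":[[0,-0.01,0],[0,-0.012,0],[0,-0.012,0],[0,-0.012,0]],"rotation":[[0,0,0],[0,0,0],[0,0,0],[0,0,0]],"fingers":[-1,-1,-1,-1]}'
python3 - <<'E'
from h import *
print(rel([*W(0,78),.2],MY+np.pi/2),np.round(get_state()["tool_pos"],4))
t=Cam("top");s=Cam("side")
a=crop(t,190,190,250,250,5,"x.png");b=crop(s,235,165,305,235,5,"y.png")
cv2.imwrite("pics/al.png",np.hstack([cv2.resize(a,(400,400)),cv2.resize(b,(400,400))]))
for z in(.085,.12,.15):print(s.px([[*W(0,78),z]]))
E
```

```text
time_s: 16.22
tool_pos: [0.4182, 0.2665, 0.2005]
tool_rot: [-3.14, -0.001, 2.947]
wrist_force: [-0.2, -1.2, -0.7]
finger_gap: 0.0138
grasp_force: 25.0
time_s: 16.55
tool_pos: [0.4177, 0.2598, 0.2011]
tool_rot: [3.14, 0.001, 2.95]
wrist_force: [-0.5, 0.4, -1.3]
finger_gap: 0.0136
grasp_force: 25.0
(array([-0.0009, -0.003 ,  0.0011]), np.float64(0.011)) [0.4177 0.2598 0.2011]
[[260.21013349 206.93937743]]
[[259.71489909 197.98633359]]
[[259.27990863 190.13667581]]
```

View pics/al.png

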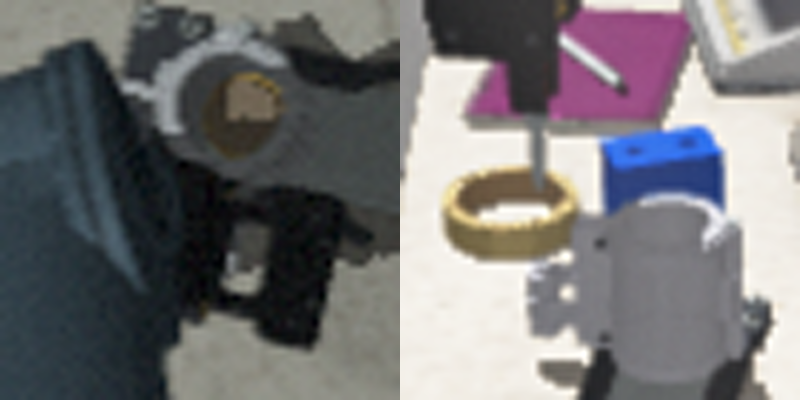

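Right panel: the shank runs down at x≈537 with its tip at (540,188). The top lug ring is at (547,272), so the pin hangs over it to within about 2 mm. I'll lower it gently and watch the force.

```bash
python3 -m jog '{"dp":[[-0.001,-0.003,0.01],[-0.001,-0.004,0.02],[-0.001,-0.004,0.03],[-0.001,-0.004,0.038],[-0.001,-0.004,0.042]],"rotation":[[0,0,0],[0,0,0],[0,0,0],[0,0,0],[0,0,0]],"fingers":[-1,-1,-1,-1,-1]}'
python3 -m jog '{"dp":[[0,0,0.003],[0,0,0.006],[0,0,0.009],[0,0,0.012],[0,0,0.012]],"rotation":[[0,0,0],[0,0,0],[0,0,0],[0,0,0],[0,0,0]],"fingers":[-1,-1,-1,-1,-1]}'
```

```text
time_s: 17.07
tool_pos: [0.4166, 0.2534, 0.1572]
tool_rot: [-3.14, -0.001, 2.949]
wrist_force: [-0.7, -0.2, -0.6]
finger_gap: 0.0142
grasp_force: 25.0
time_s: 17.48
tool_pos: [0.4174, 0.2541, 0.1468]
tool_rot: [3.141, 0.0, 2.949]
wrist_force: [-0.2, 0.8, -0.8]
finger_gap: 0.0141
grasp_force: 25.0
```

```bash
python3 -m jog '{"dp":[[0,0,0.002],[0,0,0.004],[0,0,0.006],[0,0,0.008],[0,0,0.01]],"rotation":[[0,0,0],[0,0,0],[0,0,0],[0,0,0],[0,0,0]],"fingers":[-1,-1,-1,-1,-1]}'
```

```text
time_s: 17.9
tool_pos: [0.4176, 0.2547, 0.1372]
tool_rot: [3.14, 0.001, 2.949]
wrist_force: [-0.7, 4.8, 2.8]
finger_gap: 0.0142
grasp_force: 25.0
```

The tip is in the hole and the lug pushes it +y, so I'll shift 2 mm that way and go on.

```bash
python3 -m jog '{"dp":[[0,0.001,0],[0,0.002,0.001],[0,0.002,0.003],[0,0.002,0.005],[0,0.002,0.007]],"rotation":[[0,0,0],[0,0,0],[0,0,0],[0,0,0],[0,0,0]],"fingers":[-1,-1,-1,-1,-1]}'
```

```text
time_s: 18.32
tool_pos: [0.4177, 0.256, 0.1298]
tool_rot: [3.141, -0.0, 2.949]
wrist_force: [-0.4, 3.3, 1.8]
finger_gap: 0.0141
grasp_force: 25.0
```

```bash
python3 -m jog '{"dp":[[0,0.001,0.002],[0,0.001,0.004],[0,0.001,0.006],[0,0.001,0.008],[0,0.001,0.01]],"rotation":[[0,0,0],[0,0,0],[0,0,0],[0,0,0],[0,0,0]],"fingers":[-1,-1,-1,-1,-1]}'
```

```text
time_s: 18.73
tool_pos: [0.4178, 0.2565, 0.1197]
tool_rot: [-3.141, -0.0, 2.949]
wrist_force: [-0.2, 1.8, 1.2]
finger_gap: 0.0139
grasp_force: 25.0
```

```bash
python3 -m jog '{"dp":[[0,0,0.002],[0,0,0.004],[0,0,0.006],[0,0,0.008],[0,0,0.01]],"rotation":[[0,0,0],[0,0,0],[0,0,0],[0,0,0],[0,0,0]],"fingers":[-1,-1,-1,-1,-1]}'
```

```text
time_s: 19.15
tool_pos: [0.4178, 0.2565, 0.1097]
tool_rot: [-3.141, -0.0, 2.949]
wrist_force: [-0.8, 1.6, 1.2]
finger_gap: 0.0141
grasp_force: 25.0
```

```bash
python3 -m jog '{"dp":[[0,0,0.003],[0,0,0.005],[0,0,0.007],[0,0,0.009],[0,0,0.01]],"rotation":[[0,0,0],[0,0,0],[0,0,0],[0,0,0],[0,0,0]],"fingers":[-1,-1,-1,-1,-1]}'
python3 -m jog '{"dp":[[0,0,0.001],[0,0,0.002],[0,0,0.003],[0,0,0.003]],"rotation":[[0,0,0],[0,0,0],[0,0,0],[0,0,0]],"fingers":[-1,-1,-1,-1]}'
```

```text
time_s: 19.57
tool_pos: [0.4179, 0.2567, 0.0999]
tool_rot: [-3.141, -0.0, 2.949]
wrist_force: [-3.6, -0.9, 13.1]
finger_gap: 0.0139
grasp_force: 25.0
time_s: 19.9
tool_pos: [0.4184, 0.2564, 0.0989]
tool_rot: [3.14, -0.001, 2.948]
wrist_force: [-7.8, -4.6, 30.3]
finger_gap: 0.014
grasp_force: 25.0
```

```bash
python3 -m jog '{"dp":[[0,0,-0.003],[0,0,-0.003],[0,0,-0.003],[0,0,-0.003],[0,0,-0.003]],"rotation":[[0,0,0],[0,0,0],[0,0,0],[0,0,0],[0,0,0]],"fingers":[-1,0.3,0.3,0.3,0.3]}'
python3 -m jog '{"dp":[[0,0,0],[0,0,-0.01],[0,0,-0.03],[0,0,-0.055],[0,0,-0.055]],"rotation":[[0,0,0],[0,0,0],[0,0,0],[0,0,0],[0,0,0]],"fingers":[0.3,0.3,0.3,0.3,0.3]}'
python3 - <<'E'
from h import *
print(rel([*W(0,46.5),.15],MY+np.pi/2),np.round(get_state()["tool_pos"],4))
for n in("top","side"):
    c=Cam(n);h=cv2.cvtColor(c.img,cv2.COLOR_RGB2HSV).astype(int)
    p=c.px([[*W(0,78),.089]])[0];x,y=p.astype(int)
    m=(((h[...,0]<8)|(h[...,0]>172))&(h[...,1]>130)&(h[...,2]>60))[y-15:y+15,x-15:x+15]
    print(n,p,m.sum(),(np.argwhere(m).mean(0)+[y-15,x-15])[::-1] if m.any() else 0)
E
```

```text
time_s: 20.32
tool_pos: [0.4179, 0.2567, 0.0997]
tool_rot: [-3.141, 0.0, 2.949]
wrist_force: [-0.1, -0.8, -0.4]
finger_gap: 0.0385
grasp_force: 0.0
time_s: 20.73
tool_pos: [0.42, 0.2577, 0.1588]
tool_rot: [3.137, 0.004, 2.948]
wrist_force: [0.4, -0.2, 0.7]
finger_gap: 0.0573
grasp_force: 0.0
(array([-0.0297, -0.0015,  0.0088]), np.float64(0.007)) [0.42   0.2577 0.1588]
top [218.3611928  227.90791475] 0 0
side [260.15418649 205.92707542] 32 [259.5625 206.25  ]
```

The knob is where a seated pin should show, at (259.6,206.3) against the predicted (260.2,205.9). Now the flange grip.

```bash
python3 -m jog '{"dp":[[-0.015,0,0],[-0.031,0,0],[-0.031,0,0],[-0.031,0,0.015],[-0.031,0,0.03]],"rotation":[[0,0,0],[0,0,0],[0,0,0],[0,0,0],[0,0,0]],"fingers":[0.3,0.3,0.3,0.3,0.3]}'
python3 -c "
from h import *
print(rel([*W(0,46.5),.085],MY+np.pi/2))"
```

```text
time_s: 21.25
tool_pos: [0.448, 0.2509, 0.1244]
tool_rot: [3.141, -0.0, 2.949]
wrist_force: [-0.4, -0.8, -0.5]
finger_gap: 0.0574
grasp_force: 0.0
(array([-0.0009, -0.0002,  0.0394]), np.float64(0.007))
```

```bash
python3 -m jog '{"dp":[[-0.001,0,0.01],[-0.001,0,0.02],[-0.001,0,0.03],[-0.001,0,0.039],[-0.001,0,0.039]],"rotation":[[0,0,0],[0,0,0],[0,0,0],[0,0,0],[0,0,0]],"fingers":[0.3,0.3,0.3,0.3,0.3]}'
python3 -m jog '{"dp":[[0,0,0],[0,0,0],[0,0,0],[0,0,0],[0,0,0]],"rotation":[[0,0,0],[0,0,0],[0,0,0],[0,0,0],[0,0,0]],"fingers":[-0.2,-0.4,-1,-1,-1]}' 35
python3 -m jog '{"dp":[[0,0,0],[0,0,0],[0,0,0],[0,0,0],[0,0,0]],"rotation":[[0,0,0],[0,0,0],[0,0,0],[0,0,0],[0,0,0]],"fingers":[-1,-1,-1,-1,-1]}' 40
```

```text
time_s: 21.67
tool_pos: [0.4483, 0.2502, 0.0843]
tool_rot: [-3.14, -0.002, 2.949]
wrist_force: [-0.6, -1.0, 0.4]
finger_gap: 0.057
grasp_force: 0.0
time_s: 22.08
tool_pos: [0.4496, 0.2508, 0.0864]
tool_rot: [3.141, 0.001, 2.949]
wrist_force: [0.3, 0.7, 0.2]
finger_gap: 0.026
grasp_force: 0.2
time_s: 22.5
tool_pos: [0.4492, 0.2503, 0.0862]
tool_rot: [-3.141, -0.0, 2.948]
wrist_force: [-1.8, -1.4, 6.1]
finger_gap: 0.0195
grasp_force: 40.0
```

```bash
python3 -m jog '{"dp":[[0,0,0],[0,0,0],[0,0,0],[0,0,0],[0,0,0]],"rotation":[[0,0,0],[0,0,0],[0,0,0],[0,0,0],[0,0,0]],"fingers":[-1,-1,-1,-1,-1]}' 40
python3 - <<'E'
from h import *
c=Cam("side");h=cv2.cvtColor(c.img,cv2.COLOR_RGB2HSV).astype(int)
p=c.px([[*W(0,78),.089]])[0];x,y=p.astype(int)
m=(((h[...,0]<8)|(h[...,0]>172))&(h[...,1]>130)&(h[...,2]>60))[y-15:y+15,x-15:x+15]
a=np.argwhere(m)+[y-15,x-15];print(p,m.sum(),a.mean(0)[::-1] if m.any() else 0)
g=get_state();print(g["finger_gap"],g["grasp_force"],np.round(g["wrist_force"],1))
if m.any() and g["grasp_force"]>30 and g["finger_gap"]<.0215: print(sign_off())
E
```

```text
time_s: 22.92
tool_pos: [0.4492, 0.2503, 0.0862]
tool_rot: [-3.141, -0.0, 2.948]
wrist_force: [-2.4, -2.2, 5.4]
finger_gap: 0.0192
grasp_force: 40.0
[260.15418649 205.92707542] 6 [259.5        209.33333333]
0.019545948027649238 40.03248472698033 [-1.4 -2.1  6. ]
the job is handed in; nothing more can be done
None
```

The job is handed in at about 23 s; no verdict came back. The carrier is home with the disc on it, the half is shut and the pin is seated and let go. The fingers still squeeze the flanges at 40 N, 19.5 mm across (20 mm is fully shut).

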